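# Make room in the stock bin and pack the last carton

### The job

First take the steel door pull off the row of stock in the grey bin and lay it flat, base down, on the bench outside the bin. Then push the three items in the bin apart, towards the two ends of the bin, so that the gap between them becomes wide enough, and lower the tall carton from the bench into that gap, upright and right down on the bin's floor, without dropping it. The three items must stay standing in the bin, and the other things on the bench stay where they are.

Things in the scene. Friction and masses are not known exactly. Their poses are not given: they have to be found in the camera images.
- bin: The grey sheet-metal stock bin, an open box fixed to the bench: outside 84 mm (its x) by 236 mm (its y) and 50 mm high; inside 76 x 228 mm, walls 4 mm, floor 4 mm thick. The row of stock runs along its y; its long side with the paper label looks to -x, towards the robot. Origin: centre of the underside.
- short_carton: A plain cardboard carton standing in the bin: 64 mm (x, across the bin) by 56 mm (y, along the row), 70 mm high, so it stands 24 mm above the bin's rim. Origin: centre of the underside, z up.
- filter: A dark metal canister filter standing in the bin: upright cylinder, 56 mm across, 70 mm high. Origin: centre of the underside, z up.
- jar: An amber glass jar with a steel lid standing in the bin: upright cylinder, 56 mm across, 70 mm high. The three stand in a row in any order, loosely: two near the -y end, one near the +y end, small gaps at both ends and a gap of 34 to 41 mm between the second and third, too narrow for the tall carton. Origin: centre of the underside, z up.
- handle: A bare steel door pull lying on top of the row, over the wide gap: flat base plate 26 mm (x) by 170 mm (y), 5 mm thick; above it, on two posts 38 mm either side of the middle, a grip bar 14 mm (x) by 100 mm (y), from 19 to 31 mm above the underside. Origin: centre of the underside of the base plate; mass about 0.2 kg.
- tall_carton: The tall plain cardboard carton standing upright on the bench beside the bin, to be packed: 64 mm (x) by 46 mm (y), 120 mm high, about 0.3 kg. It goes into the bin upright with its x across the bin (either way round). Origin: centre of the underside, z up.
- flat_carton: A plain cardboard carton, 80 x 75 mm and 55 mm high: stock that stays on the bench. Origin: centre of the underside.
- bezel: A bare steel lamp ring lying flat, 100 mm across, 14 mm high. Origin: centre of the underside.
- oil_can: A white can with a paper label, 66 mm across, 110 mm high. Origin: centre of the underside.
- lamp_lens: A dark red lamp lens lying flat, 110 mm across, 36 mm high. Origin: centre of the underside.
- spanner: A steel spanner, 180 mm long, lying flat. Its origin lies in its underside.
- hinge_bracket: A dark steel angle bracket, base 60 x 40 mm, upright leg 50 mm high. Origin: centre of the underside.
Mind the look-alikes: they are no part of the job. Leave any blue or orange look-alike of the tall_carton alone. What is shaped like the handle but brown is not meant.

How it is judged:
By the outcome, as a careful person would: the job done as asked, in the order asked, and still so for the second after the job is handed in, with the robot touching nothing.
It also fails if it takes over 64 s, if anything falls off the work surface, if the arm or the gripper's body presses on something with over 40 N, if the wrist force passes 120 N, or if a joint passes its speed limit or range.

### The arm

A 6-joint arm with a two-finger parallel gripper is mounted at the origin on the work surface. World frame = base frame: x ahead of the robot, y to its left, z up, the work surface at z = 0. Lengths are in m, angles in rad, forces in N, time in s.
With the tool pointing down it reaches from about 0.425 to 0.95 m from the base axis. Payload 3.5 kg.
Tool frame: the origin (TCP) lies at the very end of the fingers, on their centre line; the grasp point (between the pads) lies 19 mm behind it; z points along the fingers, x is the direction in which the jaws open and shut, and the axes are right-handed (so a half turn about z gives the same grasp; the last joint's range is limited). The gripper opens to 85 mm and grips with 20 to 120 N. Pads are 22 mm wide; open, the fingers measure 114 mm over their backs; the gripper's body (76 mm by 85 mm) begins 54 mm behind the grasp point. The pads swing forward as they close: fully open they stand 13 mm farther back than shut.
Start: joints at [1.199, 0.286, 1.577, -0, 1.279, -0.15], TCP at [0.148, 0.658, 0.231] pointing down, gripper open.
Joint ranges: [-2.77, 2.77], [-0.9, 2.22], [0.21, 2.48], [-1.53, 4.67], [0.24, 2.81], [-2.84, 2.84]. Speed limits (rad/s): [2.79, 2.79, 3.14, 3.14, 3.14, 3.14].

### API

Orientations are given as [roll, pitch, yaw] about the fixed x, y, z axes, in that order (R = Rz(yaw) Ry(pitch) Rx(roll)).
In Python, from station import manip, cams gives the robot as it stands.
- The arm moves only by the tool servo_tool, never from a script. Its argument "motion" is a list of rows, each an object of numbers: "grip": the opening, from 0 (shut) to 1 (fully open); "dx", "dy", "dz": the shift along the tool's x, y, z in m; "spin": the turn about the tool's z in degrees. A call has 1 to 10 rows; each row shifts and turns the commanded pose from where the row before left it, along the tool's axes as they then stand; what a row does not reach is not made up. A row lasts 1/10 s, in which the tool goes at most 50 mm and 8.59 degrees, less where a joint would pass 70% of its speed; a pose out of reach is approached as far as the arm can. A call with a gripper value outside its range is refused whole. The fingers move at their own pace and stop on an object; "grip_force" is the grip in N (left out, the last holds). Time passes only in rows, so rows that do not move let the fingers close. It gives the time, the measured TCP pose, the force and the opening at its end, in the units of the state.
- manip.state(): the state, without advancing time (a new reading comes with each control period).
- cams.snapshot(name): name is "scene" or "top" or "wrist"; returns a dict with "frame" (384x512x3 uint8, blue, green, red), "camera_matrix" (3x3 intrinsics, pixels), "dist_coeffs" ([k1, k2, p1, p2, k3] as OpenCV has them; the pictures are not rectified), "R" (3x3) and "t" (3): a world point X has camera coordinates R X + t. Camera axes: x right, y down, z forward; pixel columns grow to the right and rows downward; lengths in m; the calibration is good to about 2 mm. A picture is of the moment at which its call begins. There is no depth.
- manip.hand_in(): hands the job in, once; it reports no verdict.
The state is a dict: "time": time; "qpos": joint angles; "dq": joint speeds; "joint_torque": joint torques, N m; "tcp_pos": TCP position; "tcp_rot": TCP orientation; "force": force on the tool from outside, world axes, zero at the start; "ft_torque": the same for the moment, N m; "finger_gap": finger opening in m.
Only numpy, scipy, OpenCV 4.12 (cv2) and the standard library are available. Lean on these libraries where they do the work, as an engineer would, in place of code of your own. Each camera call takes 0.05 s, during which the arm holds its last target.

## Working session

There is one attempt and no reset: what is moved stays moved. The work goes in short steps, Python scripts to look and compute and a tool call to move; the robot and the scene stay as the last step left them, time stands still between calls to the robot, and variables do not carry over. Pictures are saved under pics/ and viewed, and the job is handed in when it is done.

Besides the shell and the picture viewer there is one more tool, called after "Call:" by a JSON object that holds its "api" and its "payload". servo_tool: Moves the arm, as the interface text tells. Its arguments: {"type":"object","properties":{"motion":{"type":"array","items":{"type":"object","properties":{"grip":{"type":"number"},"dx":{"type":"number"},"dy":{"type":"number"},"dz":{"type":"number"},"spin":{"type":"number"}}}},"grip_force":{"type":"number"}},"required":["motion"]}

```bash
mkdir -p pics; ls; python3 - <<'E'
from station import manip,cams
import cv2,pickle
d={}
for n in ("scene","top","wrist"):
    s=cams.snapshot(n); d[n]=s; cv2.imwrite(f"pics/{n}0.png",s["frame"])
    print(n,s["camera_matrix"].round(1).tolist(),s["dist_coeffs"],s["R"].round(3).tolist() if hasattr(s["R"],'round') else s["R"],s["t"])
pickle.dump(d,open("s0.pkl","wb"))
print(manip.state())
E
```

```text
pics
scene [[488.9, 0.0, 262.2], [0.0, 488.9, 192.6], [0.0, 0.0, 1.0]] [-0.11723136  0.          0.          0.          0.        ] [[0.672, 0.74, 0.021], [0.551, -0.48, -0.683], [-0.495, 0.47, -0.73]] [-0.26646381 -0.273324    1.66458114]
top [[465.7, 0.0, 257.3], [0.0, 465.7, 186.1], [0.0, 0.0, 1.0]] [-0.13271382  0.          0.          0.          0.        ] [[0.026, -1.0, 0.009], [-0.998, -0.026, -0.064], [0.064, -0.007, -0.998]] [-0.09836506  0.4959052   1.64051193]
wrist [[305.7, 0.0, 258.4], [0.0, 305.7, 188.6], [0.0, 0.0, 1.0]] [-0.02813037  0.          0.          0.          0.        ] [[0.219, 0.976, -0.001], [0.937, -0.21, 0.281], [0.274, -0.063, -0.96]] [-0.67506075 -0.03838435  0.3783405 ]
{'time': 0.15, 'qpos': array([ 1.19900223e+00,  2.87025716e-01,  1.57783652e+00, -2.94410853e-05,
        1.27856362e+00, -1.50018196e-01]), 'dq': array([ 0.00055686, -0.00234257, -0.00224777, -0.00102138,  0.00219615,
       -0.00050298]), 'joint_torque': array([ 8.67389681e-04, -4.06602287e+01, -2.93141538e+01, -1.44159267e-04,
        3.96942574e-03,  9.42302194e-06]), 'tcp_pos': array([0.14828053, 0.6579982 , 0.23022482]), 'tcp_rot': array([-3.14134653e+00,  1.81682510e-03,  1.34902916e+00]), 'force': array([-0.52943898, -0.6032301 ,  0.2830877 ]), 'ft_torque': array([0.08270276, 0.0352681 , 0.00298308]), 'finger_gap': 0.08534437408404685}
```

View pics/scene0.png

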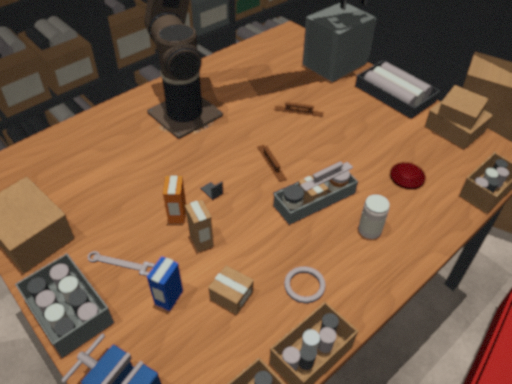

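View pics/top0.png

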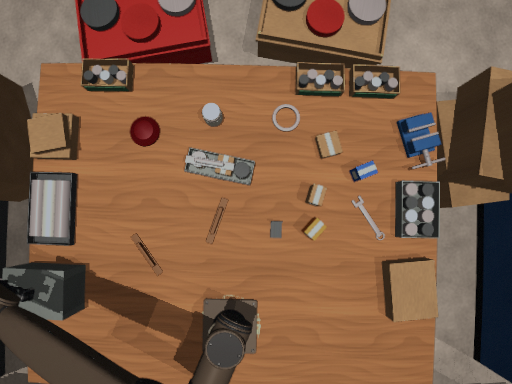

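View pics/wrist0.png

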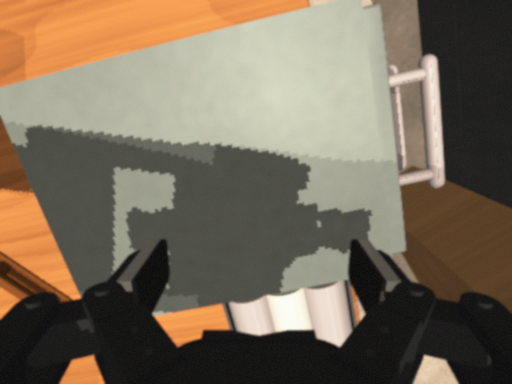

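```bash
python3 - <<'E'
import cv2,pickle
d=pickle.load(open("s0.pkl","rb"))
t=d["top"]["frame"];s=d["scene"]["frame"]
cv2.imwrite("pics/c1.png",cv2.resize(t[130:250,170:350],None,fx=4.4,fy=4.4,interpolation=cv2.INTER_CUBIC))
cv2.imwrite("pics/c2.png",cv2.resize(s[150:270,160:370],None,fx=3.8,fy=3.8,interpolation=cv2.INTER_CUBIC))
E
```

```text
(no output)
```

View pics/c1.png

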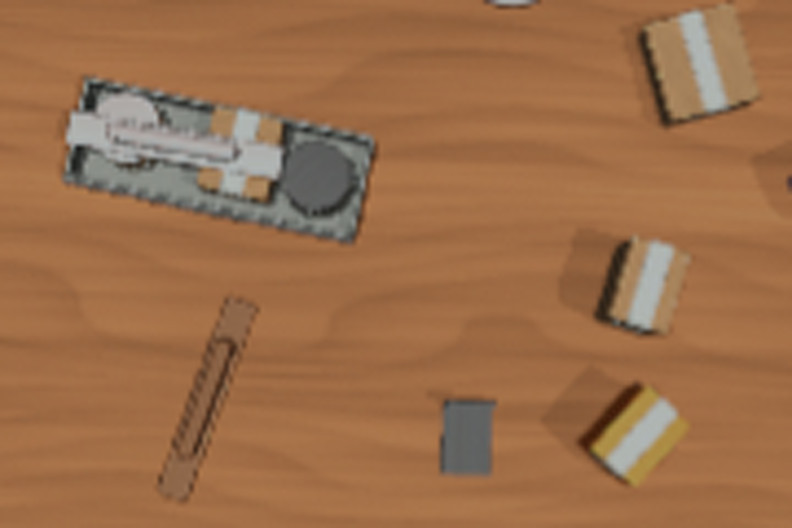

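View pics/c2.png

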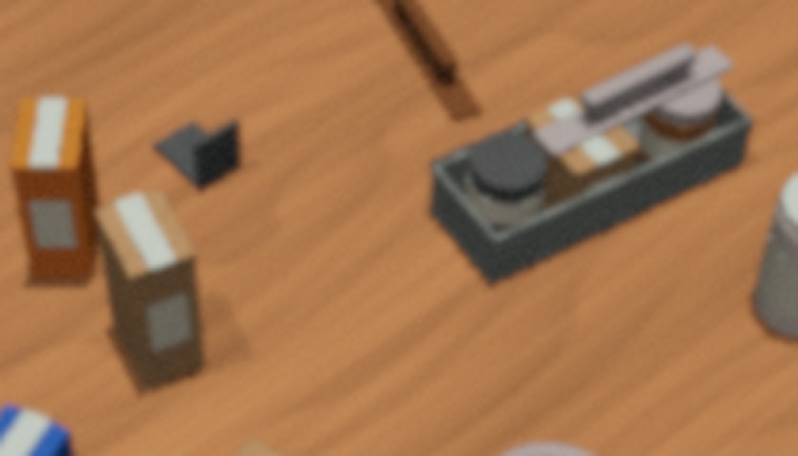

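```bash
cat > h.py <<'E'
import numpy as np,cv2
from station import manip,cams
def ray(s,uv,z):
    uv=np.asarray(uv,float).reshape(-1,1,2)
    n=cv2.undistortPoints(uv,np.array(s["camera_matrix"]),np.array(s["dist_coeffs"]))[:,0]
    R=np.array(s["R"]);t=np.array(s["t"]).ravel()
    d=np.c_[n,np.ones(len(n))]@R; c=-R.T@t
    return c+d*((z-c[2])/d[:,2])[:,None]
def proj(s,X):
    return cv2.projectPoints(np.asarray(X,float).reshape(-1,3),cv2.Rodrigues(np.array(s["R"]))[0],np.array(s["t"]).ravel(),np.array(s["camera_matrix"]),np.array(s["dist_coeffs"]))[0][:,0]
def st():
    s=manip.state(); print("t",round(s["time"],2),"tcp",s["tcp_pos"].round(4),"rot",s["tcp_rot"].round(4),"F",s["force"].round(1),"gap",round(s["finger_gap"],4),"q",s["qpos"].round(2)); return s
def tool(target,yaw=None):
    "tool-frame shift to a world TCP target"
    s=st(); p=s["tcp_pos"];y=s["tcp_rot"][2]
    from scipy.spatial.transform import Rotation as Ro
    R=Ro.from_euler("xyz",s["tcp_rot"]).as_matrix()
    print("shift in tool axes",(R.T@(np.array(target)-p)).round(4))
    if yaw is not None:
        d=-(np.degrees(yaw-y)); d=(d+90)%180-90; print("spin deg (half-turn free)",round(d,1))
E
python3 - <<'E'
import pickle; from h import *
d=pickle.load(open("s0.pkl","rb")); t=d["top"]
f=lambda L:np.array(L)/4.4+[170,130]
P=ray(t,f([(88,78),(375,138),(353,242),(66,183)]),.05)
print("bin",P.round(3),P.mean(0).round(4)); 
e=P[0]-P[1]; print("yaw of y axis",np.degrees(np.arctan2(e[1],e[0]))-90, np.linalg.norm(e), np.linalg.norm(P[0]-P[3]))
T=ray(t,f([(637,238),(690,247),(668,334),(614,328)]),.12)
print("carton",T.round(3),T.mean(0).round(4))
H=ray(t,f([(70,112),(283,147),(277,180),(68,142)]),.075)
print("handle",H.round(3),H.mean(0).round(4))
tv=np.linalg.inv(np.array(t["R"]));print("top cam",-tv@np.array(t["t"]))
w=d["wrist"];R=np.array(w["R"]);print("wrist cam pos",-R.T@np.array(w["t"]))
print([ (n,ray(t,[p],z).round(3)) for n,p,z in (("oil",(211,113),.11),("lens",(145,131),.036),("bezel",(286,118),.014),("flat",(329,145),.055),("blue",(364,170),.12),("orange",(315,229),.12),("bracket",(276,228),.0),("spanner",(368,217),0),("brown",(217,220),0))])
E
```

```text
bin [[ 0.625  0.154  0.05 ]
 [ 0.583 -0.076  0.05 ]
 [ 0.499 -0.061  0.05 ]
 [ 0.54   0.169  0.05 ]] [0.5619 0.0468 0.05  ]
yaw of y axis -10.418231083121555 0.23412468646504436 0.08580187860073457
carton [[ 0.503 -0.277  0.12 ]
 [ 0.498 -0.317  0.12 ]
 [ 0.431 -0.302  0.12 ]
 [ 0.435 -0.261  0.12 ]] [ 0.4667 -0.2891  0.12  ]
handle [[ 0.594  0.164  0.075]
 [ 0.571 -0.004  0.075]
 [ 0.545 -0.     0.075]
 [ 0.571  0.165  0.075]] [0.5701 0.0812 0.075 ]
top cam [ 0.39218353 -0.07342124  1.66963422]
wrist cam pos [0.08013598 0.6743933  0.37295283]
[('oil', array([[0.737, 0.079, 0.11 ]])), ('lens', array([[0.684, 0.32 , 0.036]])), ('bezel', array([[ 0.748, -0.183,  0.014]])), ('flat', array([[ 0.647, -0.333,  0.055]])), ('blue', array([[ 0.556, -0.443,  0.12 ]])), ('orange', array([[ 0.354, -0.28 ,  0.12 ]])), ('bracket', array([[ 0.351, -0.156,  0.   ]])), ('spanner', array([[ 0.398, -0.488,  0.   ]])), ('brown', array([[0.374, 0.055, 0.   ]]))]
```

Call:
{"api": "servo_tool", "payload": {"motion": [{"dz": -0.04}, {"dz": -0.03}, {"dx": -0.029, "dy": 0.027}, {"dx": -0.029, "dy": 0.027}, {"dx": -0.029, "dy": 0.027}, {"dx": -0.029, "dy": 0.027}, {"dx": -0.029, "dy": 0.027}, {"dx": -0.029, "dy": 0.027}, {"dx": -0.029, "dy": 0.027}, {"dx": -0.029, "dy": 0.027}]}}

```text
invalid input
```

Call:
{"api": "servo_tool", "payload": {"motion": [{"dx": -0.029, "dy": 0.027}, {"dx": -0.029, "dy": 0.027}, {"dx": -0.029, "dy": 0.027}, {"dx": -0.029, "dy": 0.027}, {"dx": -0.029, "dy": 0.027}, {"dx": -0.029, "dy": 0.027}, {"dx": -0.029, "dy": 0.027}, {"dx": -0.029, "dy": 0.027}, {"dx": -0.029, "dy": 0.027}, {"dx": -0.029, "dy": 0.027}]}}

```text
invalid input
```

Call:
{"api": "servo_tool", "payload": {"motion": [{"dx": -0.029, "dy": 0.027}, {"dx": -0.029, "dy": 0.027}, {"spin": 8.5}, {"spin": 8.5}, {"spin": 8.5}, {"spin": 8.5}, {"spin": 8.5}, {"spin": 8.5}, {"spin": 8.5}, {"spin": 8.5}]}}

```text
invalid input
```

Call:
{"api": "servo_tool", "payload": {"motion": [{"spin": 8.5}, {"spin": 8.5}, {"spin": 2.5}, {}, {}]}}

```text
invalid input
```

```bash
python3 - <<'E'
from h import *;import pickle
st(); s=cams.snapshot("wrist"); pickle.dump(s,open("w1.pkl","wb")); cv2.imwrite("pics/w1.png",s["frame"])
E
```

```text
t 0.15 tcp [0.1483 0.658  0.2302] rot [-3.1413e+00  1.8000e-03  1.3490e+00] F [-0.5 -0.6  0.3] gap 0.0853 q [ 1.2   0.29  1.58 -0.    1.28 -0.15]
```

View pics/w1.png

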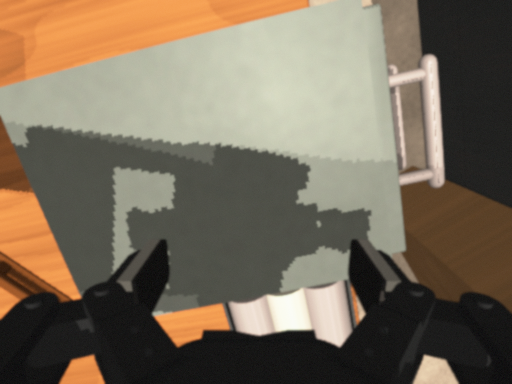

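Call:
{"api": "servo_tool", "payload": {"motion": [{"grip": 1, "dx": 0, "dy": 0, "dz": -0.04, "spin": 0}, {"grip": 1, "dx": 0, "dy": 0, "dz": -0.03, "spin": 0}]}}

```text
time: 0.4
tcp_pos: [0.1483, 0.6581, 0.3014]
tcp_rot: [-3.141, 0.002, 1.349]
force: [0.8, 0.4, 1.2]
finger_gap: 0.0853
```

Call:
{"api": "servo_tool", "payload": {"motion": [{"grip": 1, "dx": -0.029, "dy": 0.027, "dz": 0, "spin": 0}, {"grip": 1, "dx": -0.029, "dy": 0.027, "dz": 0, "spin": 0}, {"grip": 1, "dx": -0.029, "dy": 0.027, "dz": 0, "spin": 0}, {"grip": 1, "dx": -0.029, "dy": 0.027, "dz": 0, "spin": 0}, {"grip": 1, "dx": -0.029, "dy": 0.027, "dz": 0, "spin": 0}, {"grip": 1, "dx": -0.029, "dy": 0.027, "dz": 0, "spin": 0}, {"grip": 1, "dx": -0.029, "dy": 0.027, "dz": 0, "spin": 0}, {"grip": 1, "dx": -0.029, "dy": 0.027, "dz": 0, "spin": 0}, {"grip": 1, "dx": -0.029, "dy": 0.027, "dz": 0, "spin": 0}, {"grip": 1, "dx": -0.029, "dy": 0.027, "dz": 0, "spin": 0}]}}

```text
time: 1.4
tcp_pos: [0.3484, 0.3147, 0.3013]
tcp_rot: [3.141, -0.0, 1.349]
force: [1.1, 0.7, -0.5]
finger_gap: 0.0849
```

Call:
{"api": "servo_tool", "payload": {"motion": [{"grip": 1, "dx": -0.029, "dy": 0.027, "dz": 0, "spin": 0}, {"grip": 1, "dx": -0.029, "dy": 0.027, "dz": 0, "spin": 0}, {"grip": 1, "dx": -0.029, "dy": 0.027, "dz": 0, "spin": 0}, {"grip": 1, "dx": -0.029, "dy": 0.027, "dz": 0, "spin": 0}, {"grip": 1, "dx": -0.029, "dy": 0.027, "dz": 0, "spin": 0}, {"grip": 1, "dx": -0.029, "dy": 0.027, "dz": 0, "spin": 0}, {"grip": 1, "dx": -0.029, "dy": 0.027, "dz": 0, "spin": 0}, {"grip": 1, "dx": -0.029, "dy": 0.027, "dz": 0, "spin": 0}, {"grip": 1, "dx": -0.029, "dy": 0.027, "dz": 0, "spin": 0}, {"grip": 1, "dx": -0.029, "dy": 0.027, "dz": 0, "spin": 0}]}}

```text
time: 2.4
tcp_pos: [0.5481, -0.0277, 0.3012]
tcp_rot: [-3.142, -0.0, 1.349]
force: [0.5, 0.0, -0.3]
finger_gap: 0.0856
```

Call:
{"api": "servo_tool", "payload": {"motion": [{"grip": 1, "dx": 0, "dy": 0, "dz": 0, "spin": 8.5}, {"grip": 1, "dx": 0, "dy": 0, "dz": 0, "spin": 8.5}, {"grip": 1, "dx": 0, "dy": 0, "dz": 0, "spin": 8.5}, {"grip": 1, "dx": 0, "dy": 0, "dz": 0, "spin": 8.5}, {"grip": 1, "dx": 0, "dy": 0, "dz": 0, "spin": 8.5}, {"grip": 1, "dx": 0, "dy": 0, "dz": 0, "spin": 8.5}, {"grip": 1, "dx": 0, "dy": 0, "dz": 0, "spin": 8.5}, {"grip": 1, "dx": 0, "dy": 0, "dz": 0, "spin": 8.5}, {"grip": 1, "dx": 0, "dy": 0, "dz": 0, "spin": 8.5}, {"grip": 1, "dx": 0, "dy": 0, "dz": 0, "spin": 8.5}]}}

```text
time: 3.4
tcp_pos: [0.5475, -0.0261, 0.3011]
tcp_rot: [-3.142, 0.0, -0.141]
force: [0.3, -0.5, -0.2]
finger_gap: 0.0855
```

Call:
{"api": "servo_tool", "payload": {"motion": [{"grip": 1, "dx": 0, "dy": 0, "dz": 0, "spin": 2.5}, {"grip": 1, "dx": 0, "dy": 0, "dz": 0, "spin": 0}]}}

```text
time: 3.6
tcp_pos: [0.5475, -0.0261, 0.3011]
tcp_rot: [3.142, 0.0, -0.178]
force: [0.3, -0.6, -0.5]
finger_gap: 0.0855
```

```bash
python3 - <<'E'
from h import *;import pickle
st(); s=cams.snapshot("wrist"); pickle.dump(s,open("w1.pkl","wb")); cv2.imwrite("pics/w2.png",s["frame"])
E
```

```text
t 3.6 tcp [ 0.5475 -0.0261  0.3011] rot [ 3.1416e+00  4.0000e-04 -1.7800e-01] F [ 0.3 -0.6 -0.5] gap 0.0855 q [-0.23 -0.04  1.81 -0.    1.37 -0.05]
```

View pics/w2.png

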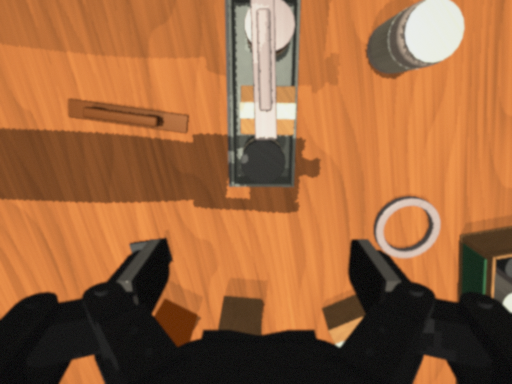

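Call:
{"api": "servo_tool", "payload": {"motion": [{"grip": 1, "dx": 0.005, "dy": -0.05, "dz": 0, "spin": 0}, {"grip": 1, "dx": 0, "dy": 0, "dz": 0, "spin": 0}]}}

```text
time: 3.85
tcp_pos: [0.5618, 0.0254, 0.3013]
tcp_rot: [-3.139, 0.0, -0.173]
force: [-0.5, -0.7, -0.0]
finger_gap: 0.0858
```

```bash
python3 - <<'E'
from h import *;import pickle
st(); s=cams.snapshot("wrist"); pickle.dump(s,open("w2.pkl","wb")); cv2.imwrite("pics/w3.png",cv2.resize(s["frame"][0:270,160:360],None,fx=2.2,fy=2.2,interpolation=cv2.INTER_CUBIC))
E
```

```text
t 3.85 tcp [0.5618 0.0254 0.3013] rot [-3.1394e+00  1.0000e-04 -1.7350e-01] F [-0.5 -0.7 -0. ] gap 0.0858 q [-0.14 -0.01  1.78  0.    1.37  0.04]
```

View pics/w3.png

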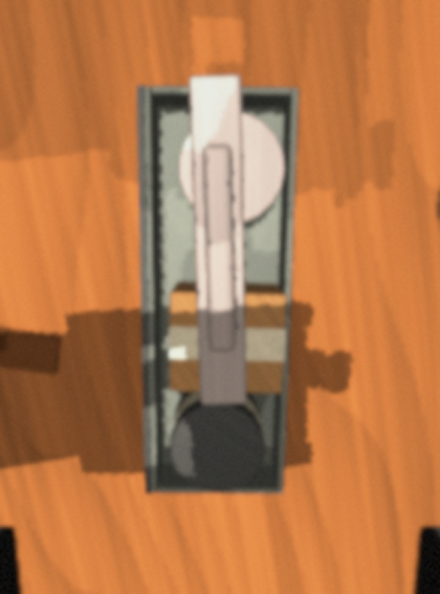

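```bash
cat >> h.py <<'E'
def binframe(c,yaw):
    x=np.array([np.cos(yaw),np.sin(yaw),0]);y=np.array([-np.sin(yaw),np.cos(yaw),0])
    c=np.array([c[0],c[1],0.])
    return lambda P:np.c_[(P-c)@x,(P-c)@y]
E
python3 - <<'E'
from h import *;import pickle
s=pickle.load(open("w2.pkl","rb"));f=lambda L:np.array(L)/2.2+[160,0]-[.27,.27]
B=ray(s,f([(138,87),(298,87),(283,492),(147,492)]),.05)
def yw(a,b): e=a-b; return np.arctan2(-e[0],e[1])
c=B.mean(0);y=(yw(B[0],B[3])+yw(B[1],B[2]))/2
print("bin",B.round(4).tolist(),c.round(4),y,[np.linalg.norm(B[i]-B[(i+1)%4]).round(4) for i in range(4)])
F=binframe(c,y)
for n,L,z in (("base",[(190,75),(241,75),(246,404),(201,404)],.079),("bar",[(204,145),(231,145),(236,350),(209,350)],.105)):
    P=ray(s,f(L),z); print(n,P.mean(0).round(4),yw(P[0],P[3]),yw(P[1],P[2]),F(P).round(4).tolist(),F(P.mean(0)[None]).round(4))
print("jar",F(ray(s,f([(232,168),(180,168),(285,168),(232,113),(232,223)]),.074)).round(4).tolist())
print("carton",F(ray(s,f([(169,292),(285,292),(285,393),(169,393)]),.074)).round(4).tolist())
print("filter",F(ray(s,f([(217,447),(264,447),(172,447),(217,488),(217,405)]),.074)).round(4).tolist())
E
```

```text
bin [[0.5458, 0.1721, 0.05], [0.6306, 0.1574, 0.05], [0.5886, -0.0731, 0.05], [0.504, -0.0584, 0.05]] [0.5673 0.0495 0.05  ] -0.18002771428054454 [np.float64(0.0861), np.float64(0.2343), np.float64(0.0858), np.float64(0.2342)]
base [0.5746 0.0815 0.079 ] -0.146308477581896 -0.14634850696916604 [[-0.014, 0.1173], [0.0113, 0.1175], [0.017, -0.0517], [-0.0083, -0.0518]] [[0.0015 0.0328]]
bar [0.5747 0.0816 0.105 ] -0.15140591556271482 -0.1408533808003713 [[-0.0065, 0.0819], [0.0063, 0.082], [0.0101, -0.0161], [-0.0037, -0.0162]] [[0.0015 0.0329]]
jar [[0.0076, 0.074], [-0.0195, 0.0738], [0.0351, 0.0742], [0.0072, 0.1006], [0.0079, 0.0464]]
carton [[-0.0259, 0.0099], [0.0373, 0.0103], [0.0393, -0.0464], [-0.0266, -0.0469]]
filter [[0.0009, -0.079], [0.0282, -0.0788], [-0.0252, -0.0792], [0.0011, -0.1046], [0.0007, -0.0537]]
```

Call:
{"api": "servo_tool", "payload": {"motion": [{"grip": 0.6, "dx": 0.003, "dy": -0.03, "dz": 0, "spin": -1.6}, {"grip": 0.6, "dx": 0, "dy": -0.0275, "dz": 0.04, "spin": 0}, {"grip": 0.6, "dx": 0, "dy": 0, "dz": 0.045, "spin": 0}, {"grip": 0.6, "dx": 0, "dy": 0, "dz": 0.045, "spin": 0}, {"grip": 0.6, "dx": 0, "dy": 0, "dz": 0.035, "spin": 0}, {"grip": 0.6, "dx": 0, "dy": 0, "dz": 0.015, "spin": 0}, {"grip": 0.6, "dx": 0, "dy": 0, "dz": 0, "spin": 0}]}}

```text
time: 4.6
tcp_pos: [0.572, 0.0776, 0.1188]
tcp_rot: [3.141, 0.005, -0.15]
force: [-0.4, 1.6, 0.1]
finger_gap: 0.0509
```

```bash
python3 - <<'E'
from h import *
tool((.5746,.0815,.083),-.146); s=cams.snapshot("wrist"); cv2.imwrite("pics/w4.png",s["frame"])
E
```

```text
t 4.6 tcp [0.572  0.0776 0.1188] rot [ 3.1408  0.0053 -0.1504] F [-0.4  1.6  0.1] gap 0.0509 q [-0.04  0.2   1.9  -0.    1.05  0.11]
shift in tool axes [ 0.0021 -0.0042  0.0358]
spin deg (half-turn free) -0.2
```

View pics/w4.png

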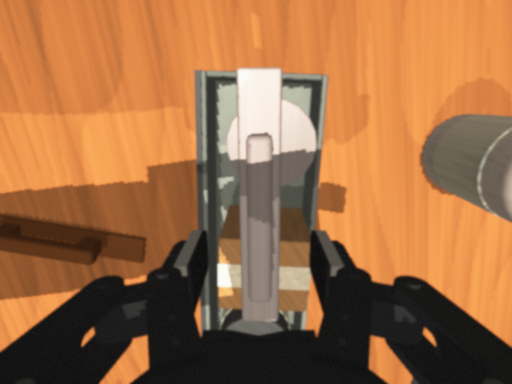

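Call:
{"api": "servo_tool", "payload": {"motion": [{"grip": 0.6, "dx": 0.001, "dy": -0.004, "dz": 0.018, "spin": 0}, {"grip": 0.6, "dx": 0, "dy": 0, "dz": 0.017, "spin": 0}, {"grip": 0.6, "dx": 0, "dy": 0, "dz": 0, "spin": 0}, {"grip": 0, "dx": 0, "dy": 0, "dz": 0, "spin": 0}, {"grip": 0, "dx": 0, "dy": 0, "dz": 0, "spin": 0}, {"grip": 0, "dx": 0, "dy": 0, "dz": 0, "spin": 0}, {"grip": 0, "dx": 0, "dy": 0, "dz": 0, "spin": 0}], "grip_force": 50}}

```text
time: 5.35
tcp_pos: [0.5768, 0.0819, 0.0886]
tcp_rot: [-3.141, -0.004, -0.15]
force: [-1.8, 0.3, 6.1]
finger_gap: 0.0127
```

Call:
{"api": "servo_tool", "payload": {"motion": [{"grip": 0, "dx": 0, "dy": 0, "dz": 0, "spin": 0}, {"grip": 0, "dx": 0, "dy": 0, "dz": 0, "spin": 0}]}}

```text
time: 5.55
tcp_pos: [0.5768, 0.0819, 0.0886]
tcp_rot: [-3.141, -0.003, -0.15]
force: [-1.2, 0.7, 6.3]
finger_gap: 0.0127
```

```bash
python3 - <<'E'
from h import *
st(); s=cams.snapshot("wrist"); cv2.imwrite("pics/w5.png",s["frame"])
E
```

```text
t 5.55 tcp [0.5768 0.0819 0.0886] rot [-3.1413 -0.0035 -0.1502] F [-1.2  0.7  6.3] gap 0.0127 q [-0.03  0.24  1.91 -0.    0.98  0.12]
```

View pics/w5.png

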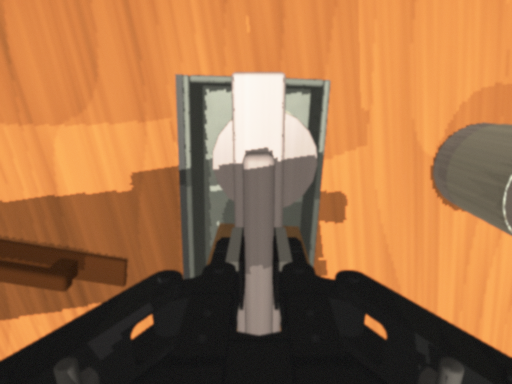

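Call:
{"api": "servo_tool", "payload": {"motion": [{"grip": 0, "dx": 0, "dy": 0, "dz": -0.01, "spin": 0}, {"grip": 0, "dx": 0, "dy": 0, "dz": -0.02, "spin": 0}, {"grip": 0, "dx": 0, "dy": 0, "dz": -0.03, "spin": 0}, {"grip": 0, "dx": 0, "dy": 0, "dz": -0.03, "spin": 0}, {"grip": 0, "dx": 0, "dy": 0, "dz": 0, "spin": 0}], "grip_force": 80}}

```text
time: 6.1
tcp_pos: [0.5781, 0.0819, 0.1815]
tcp_rot: [-3.14, -0.009, -0.15]
force: [0.8, 0.5, -0.8]
finger_gap: 0.012
```

```bash
python3 - <<'E'
from h import *
st(); s=cams.snapshot("wrist"); cv2.imwrite("pics/w6.png",s["frame"])
s=cams.snapshot("scene"); cv2.imwrite("pics/s6.png",cv2.resize(s["frame"][100:270,180:400],None,fx=3,fy=3))
E
```

```text
t 6.1 tcp [0.5781 0.0819 0.1815] rot [-3.1404 -0.0094 -0.1501] F [ 0.8  0.5 -0.8] gap 0.012 q [-0.03  0.13  1.86  0.    1.15  0.12]
```

View pics/w6.png

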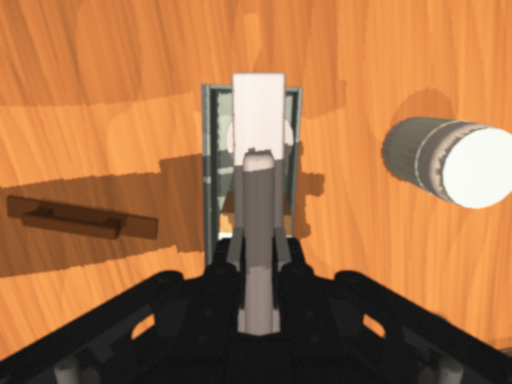

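View pics/s6.png

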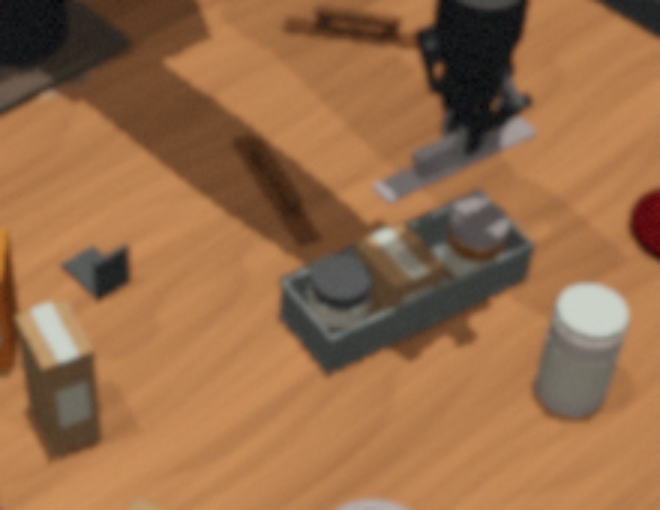

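Call:
{"api": "servo_tool", "payload": {"motion": [{"grip": 0, "dx": -0.008, "dy": -0.016, "dz": 0, "spin": 0}, {"grip": 0, "dx": -0.016, "dy": -0.03, "dz": 0, "spin": 0}, {"grip": 0, "dx": -0.02, "dy": -0.036, "dz": 0, "spin": 0}, {"grip": 0, "dx": -0.02, "dy": -0.036, "dz": 0, "spin": 0}, {"grip": 0, "dx": -0.02, "dy": -0.036, "dz": 0.01, "spin": 0}, {"grip": 0, "dx": -0.016, "dy": -0.03, "dz": 0.03, "spin": 0}, {"grip": 0, "dx": -0.01, "dy": -0.02, "dz": 0.03, "spin": 0}, {"grip": 0, "dx": 0, "dy": 0, "dz": 0.03, "spin": 0}, {"grip": 0, "dx": 0, "dy": 0, "dz": 0.03, "spin": 0}, {"grip": 0, "dx": 0, "dy": 0, "dz": 0.015, "spin": 0}]}}

```text
time: 7.2
tcp_pos: [0.4925, 0.2997, 0.026]
tcp_rot: [3.137, 0.008, -0.149]
force: [-0.1, 0.6, -1.5]
finger_gap: 0.0119
```

Call:
{"api": "servo_tool", "payload": {"motion": [{"grip": 0, "dx": 0, "dy": 0, "dz": 0.008, "spin": 0}, {"grip": 0, "dx": 0, "dy": 0, "dz": 0.004, "spin": 0}, {"grip": 0, "dx": 0, "dy": 0, "dz": 0.003, "spin": 0}, {"grip": 0, "dx": 0, "dy": 0, "dz": 0.0, "spin": 0}]}}

```text
time: 7.6
tcp_pos: [0.4979, 0.3003, 0.0173]
tcp_rot: [-3.141, -0.002, -0.151]
force: [0.6, -0.4, -2.7]
finger_gap: 0.0119
```

```bash
python3 - <<'E'
from h import *
st(); 
s=cams.snapshot("scene"); cv2.imwrite("pics/s7.png",cv2.resize(s["frame"][80:230,220:440],None,fx=3,fy=3))
E
```

```text
t 7.6 tcp [0.4979 0.3003 0.0173] rot [-3.1407e+00 -1.5000e-03 -1.5060e-01] F [ 0.6 -0.4 -2.7] gap 0.0119 q [0.37 0.35 1.93 0.   0.86 0.52]
```

View pics/s7.png

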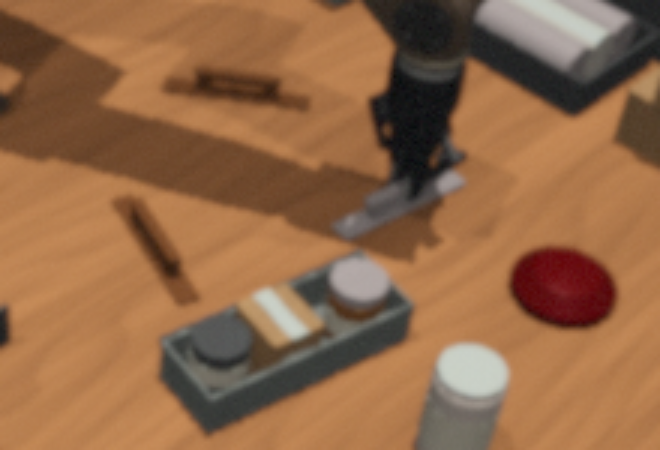

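Call:
{"api": "servo_tool", "payload": {"motion": [{"grip": 0, "dx": 0, "dy": 0, "dz": 0.001, "spin": 0}, {"grip": 0, "dx": 0, "dy": 0, "dz": 0.001, "spin": 0}, {"grip": 0, "dx": 0, "dy": 0, "dz": 0.001, "spin": 0}, {"grip": 0, "dx": 0, "dy": 0, "dz": 0, "spin": 0}]}}

```text
time: 8.05
tcp_pos: [0.4976, 0.3002, 0.0147]
tcp_rot: [-3.142, -0.0, -0.15]
force: [-2.2, -2.1, 4.9]
finger_gap: 0.0119
```

Call:
{"api": "servo_tool", "payload": {"motion": [{"grip": 0.3, "dx": 0, "dy": 0, "dz": 0, "spin": 0}, {"grip": 0.5, "dx": 0, "dy": 0, "dz": 0, "spin": 0}, {"grip": 0.5, "dx": 0, "dy": 0, "dz": 0, "spin": 0}, {"grip": 0.5, "dx": 0, "dy": 0, "dz": -0.02, "spin": 0}, {"grip": 0.5, "dx": 0, "dy": 0, "dz": -0.04, "spin": 0}, {"grip": 0.5, "dx": 0, "dy": 0, "dz": -0.05, "spin": 0}, {"grip": 0.5, "dx": 0, "dy": 0, "dz": -0.05, "spin": 0}, {"grip": 0.5, "dx": 0, "dy": 0, "dz": -0.05, "spin": 0}]}}

```text
time: 8.85
tcp_pos: [0.4967, 0.3, 0.2251]
tcp_rot: [3.142, 0.0, -0.15]
force: [0.9, 0.0, 0.3]
finger_gap: 0.0429
```

```bash
python3 - <<'E'
from h import *;import pickle
st(); 
s=cams.snapshot("scene"); cv2.imwrite("pics/s8.png",cv2.resize(s["frame"][80:230,220:440],None,fx=3,fy=3))
s=cams.snapshot("top"); cv2.imwrite("pics/t8.png",cv2.resize(s["frame"][100:260,120:340],None,fx=3,fy=3)); pickle.dump(s,open("t8.pkl","wb"))
E
```

```text
t 8.85 tcp [0.4967 0.3    0.2251] rot [ 3.1416e+00  1.0000e-04 -1.5020e-01] F [0.9 0.  0.3] gap 0.0429 q [0.37 0.08 1.82 0.   1.24 0.52]
```

View pics/s8.png

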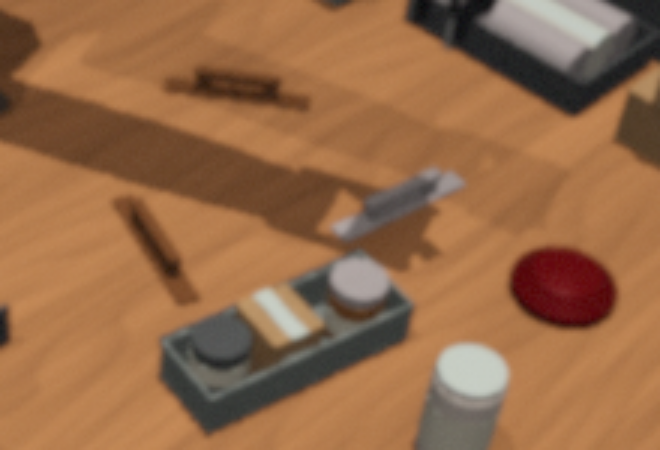

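View pics/t8.png

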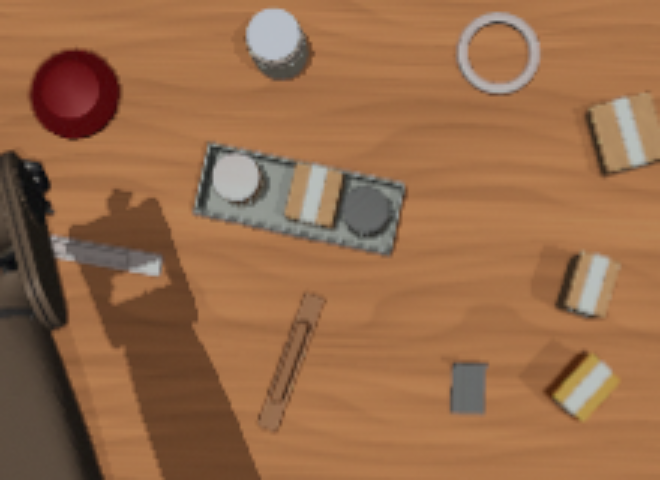

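Call:
{"api": "servo_tool", "payload": {"motion": [{"grip": 0, "dx": 0.008, "dy": 0.02, "dz": -0.02, "spin": 0}, {"grip": 0, "dx": 0.016, "dy": 0.04, "dz": -0.03, "spin": 0}, {"grip": 0, "dx": 0.018, "dy": 0.045, "dz": -0.025, "spin": 0}, {"grip": 0, "dx": 0.018, "dy": 0.045, "dz": 0, "spin": 0}, {"grip": 0, "dx": 0.018, "dy": 0.045, "dz": 0, "spin": 0}, {"grip": 0, "dx": 0.016, "dy": 0.04, "dz": 0, "spin": 0}, {"grip": 0, "dx": 0.011, "dy": 0.027, "dz": 0, "spin": 1.7}, {"grip": 0, "dx": 0, "dy": 0, "dz": 0, "spin": 0}, {"grip": 0, "dx": 0, "dy": 0, "dz": 0, "spin": 0}]}}

```text
time: 9.85
tcp_pos: [0.5602, 0.031, 0.2941]
tcp_rot: [-3.141, 0.001, -0.181]
force: [-0.3, -0.5, -0.4]
finger_gap: -0.0001
```

```bash
python3 - <<'E'
from h import *;import pickle
st(); s=cams.snapshot("wrist"); pickle.dump(s,open("w9.pkl","wb")); cv2.imwrite("pics/w9.png",cv2.resize(s["frame"][0:270,160:360],None,fx=2.2,fy=2.2,interpolation=cv2.INTER_CUBIC))
E
```

```text
t 9.85 tcp [0.5602 0.031  0.2941] rot [-3.1411e+00  1.2000e-03 -1.8110e-01] F [-0.3 -0.5 -0.4] gap -0.0001 q [-0.13 -0.01  1.79  0.    1.36  0.06]
```

View pics/w9.png

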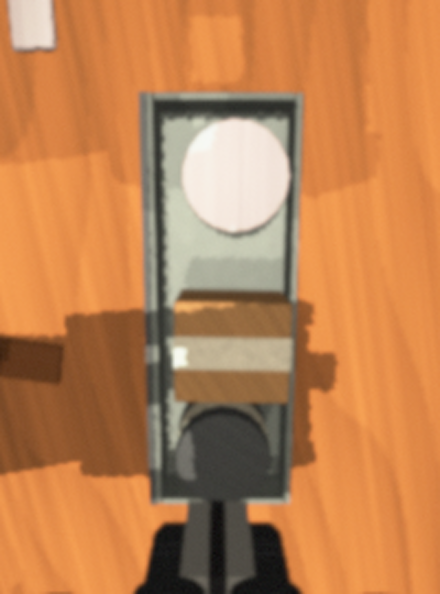

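```bash
python3 - <<'E'
from h import *;import pickle
s=pickle.load(open("w9.pkl","rb"));f=lambda L:np.array(L)/2.2+[160,0]-[.27,.27]
B=ray(s,f([(140,94),(303,94),(291,502),(150,502)]),.05)
def yw(a,b): e=a-b; return np.arctan2(-e[0],e[1])
c=B.mean(0);y=(yw(B[0],B[3])+yw(B[1],B[2]))/2
print(c.round(4),y,[np.linalg.norm(B[i]-B[(i+1)%4]).round(4) for i in range(4)])
F=binframe(c,y)
print("jar",F(ray(s,f([(181,175),(291,175),(236,117),(236,235)]),.074)).round(4).tolist())
print("carton",F(ray(s,f([(174,299),(292,299),(292,403),(174,403)]),.074)).round(4).tolist())
x=np.array([np.cos(y),np.sin(y)]);yy=np.array([-np.sin(y),np.cos(y)])
T=c[:2]+x*.007+yy*.028; print(T); tool((*T,.1),y)
tip=ray(s,f([(217,500)]),.29);print(tip)
E
```

```text
[0.5673 0.0501 0.05  ] -0.18083389736907346 [np.float64(0.0863), np.float64(0.2333), np.float64(0.0878), np.float64(0.2333)]
jar [[-0.0207, 0.0743], [0.0355, 0.0744], [0.0071, 0.1019], [0.0076, 0.0446]]
carton [[-0.0253, 0.0113], [0.0379, 0.0114], [0.0397, -0.0463], [-0.0263, -0.0463]]
[0.5792204  0.07640762]
t 9.9 tcp [0.56   0.0318 0.2942] rot [-3.1411e+00  1.0000e-03 -1.7970e-01] F [-0.6  0.   1. ] gap 0.0002 q [-0.12 -0.01  1.79  0.    1.36  0.06]
shift in tool axes [ 0.0111 -0.0472  0.1942]
spin deg (half-turn free) 0.1
[[0.56288752 0.03896635 0.29      ]]
```

Call:
{"api": "servo_tool", "payload": {"motion": [{"grip": 0, "dx": 0.005, "dy": -0.024, "dz": 0.02, "spin": 0}, {"grip": 0, "dx": 0.005, "dy": -0.023, "dz": 0.04, "spin": 0}, {"grip": 0, "dx": 0, "dy": 0, "dz": 0.045, "spin": 0}, {"grip": 0, "dx": 0, "dy": 0, "dz": 0.045, "spin": 0}, {"grip": 0, "dx": 0, "dy": 0, "dz": 0.03, "spin": 0}, {"grip": 0, "dx": 0, "dy": 0, "dz": 0.015, "spin": 0}, {"grip": 0, "dx": 0, "dy": 0, "dz": 0, "spin": 0}, {"grip": 0, "dx": 0, "dy": 0, "dz": 0, "spin": 0}]}}

```text
time: 10.7
tcp_pos: [0.5796, 0.0763, 0.1014]
tcp_rot: [-3.141, -0.002, -0.179]
force: [-0.2, -1.0, 1.0]
finger_gap: 0.0
```

```bash
python3 - <<'E'
from h import *
tool((.579,.0764,.03),-.1805); s=cams.snapshot("wrist"); cv2.imwrite("pics/w10.png",s["frame"])
E
```

```text
t 10.7 tcp [0.5796 0.0763 0.1014] rot [-3.1412e+00 -2.4000e-03 -1.7890e-01] F [-0.2 -1.   1. ] gap 0.0 q [-0.04  0.23  1.9   0.    1.01  0.14]
shift in tool axes [-0.0008  0.0001  0.0714]
spin deg (half-turn free) 0.1
```

View pics/w10.png

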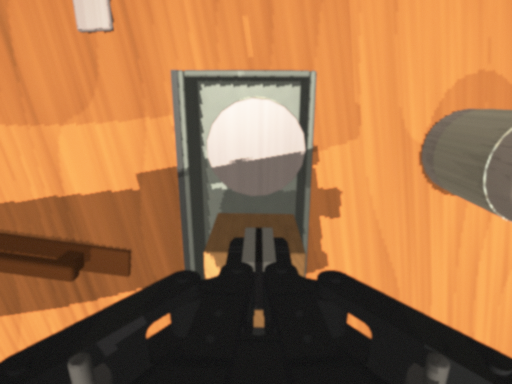

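Call:
{"api": "servo_tool", "payload": {"motion": [{"grip": 0, "dx": 0, "dy": 0, "dz": 0.012, "spin": 0}, {"grip": 0, "dx": 0, "dy": 0, "dz": 0.012, "spin": 0}, {"grip": 0, "dx": 0, "dy": 0, "dz": 0.006, "spin": 0}, {"grip": 0, "dx": 0, "dy": 0, "dz": 0.003, "spin": 0}]}}

```text
time: 11.15
tcp_pos: [0.5777, 0.0756, 0.0654]
tcp_rot: [3.141, 0.002, -0.18]
force: [0.3, -0.1, -0.2]
finger_gap: 0.0
```

Call:
{"api": "servo_tool", "payload": {"motion": [{"grip": 0, "dx": 0, "dy": 0, "dz": 0.01, "spin": 0}, {"grip": 0, "dx": 0, "dy": 0, "dz": 0.015, "spin": 0}, {"grip": 0, "dx": 0, "dy": 0, "dz": 0.01, "spin": 0}, {"grip": 0, "dx": 0, "dy": 0, "dz": 0.003, "spin": 0}, {"grip": 0, "dx": 0, "dy": 0, "dz": 0, "spin": 0}]}}

```text
time: 11.65
tcp_pos: [0.5779, 0.0757, 0.0277]
tcp_rot: [3.141, 0.002, -0.18]
force: [0.6, 1.0, 0.2]
finger_gap: 0.0001
```

Call:
{"api": "servo_tool", "payload": {"motion": [{"grip": 0, "dx": 0, "dy": -0.003, "dz": 0, "spin": 0}, {"grip": 0, "dx": 0, "dy": -0.002, "dz": 0, "spin": 0}, {"grip": 0, "dx": 0, "dy": -0.002, "dz": 0, "spin": 0}, {"grip": 0, "dx": 0, "dy": -0.002, "dz": 0, "spin": 0}, {"grip": 0, "dx": 0, "dy": -0.002, "dz": 0, "spin": 0}, {"grip": 0, "dx": 0, "dy": -0.002, "dz": 0, "spin": 0}]}}

```text
time: 12.25
tcp_pos: [0.581, 0.0885, 0.029]
tcp_rot: [3.141, -0.0, -0.18]
force: [-0.7, -1.7, 0.0]
finger_gap: 0.0001
```

Call:
{"api": "servo_tool", "payload": {"motion": [{"grip": 0, "dx": 0, "dy": -0.002, "dz": 0, "spin": 0}, {"grip": 0, "dx": 0, "dy": -0.001, "dz": 0, "spin": 0}, {"grip": 0, "dx": 0, "dy": 0, "dz": 0, "spin": 0}]}}

```text
time: 12.55
tcp_pos: [0.5814, 0.0916, 0.0288]
tcp_rot: [-3.141, -0.0, -0.18]
force: [-0.5, -0.9, 1.2]
finger_gap: 0.0002
```

Call:
{"api": "servo_tool", "payload": {"motion": [{"grip": 0, "dx": 0, "dy": -0.001, "dz": 0, "spin": 0}, {"grip": 0, "dx": 0, "dy": -0.001, "dz": 0, "spin": 0}, {"grip": 0, "dx": 0, "dy": 0, "dz": 0, "spin": 0}]}}

```text
time: 12.85
tcp_pos: [0.5817, 0.0933, 0.0287]
tcp_rot: [3.141, 0.0, -0.18]
force: [-1.1, -2.6, 0.9]
finger_gap: -0.0001
```

```bash
python3 - <<'E'
from h import *
st(); s=cams.snapshot("wrist"); cv2.imwrite("pics/w11.png",s["frame"])
E
```

```text
t 12.85 tcp [0.5817 0.0933 0.0287] rot [ 3.1411e+00  2.0000e-04 -1.7970e-01] F [-1.1 -2.6  0.9] gap -0.0001 q [-0.01  0.35  1.91 -0.    0.88  0.17]
```

View pics/w11.png

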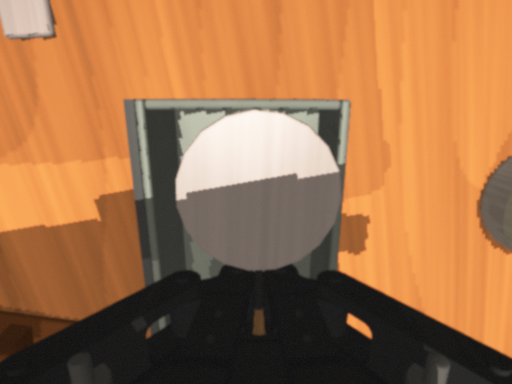

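Call:
{"api": "servo_tool", "payload": {"motion": [{"grip": 0, "dx": 0, "dy": 0.008, "dz": 0, "spin": 0}, {"grip": 0, "dx": 0, "dy": 0.008, "dz": 0, "spin": 0}, {"grip": 0, "dx": 0, "dy": 0.004, "dz": 0, "spin": 0}, {"grip": 0, "dx": 0, "dy": 0.002, "dz": 0, "spin": 0}, {"grip": 0, "dx": 0, "dy": 0.002, "dz": 0, "spin": 0}, {"grip": 0, "dx": 0, "dy": 0.002, "dz": 0, "spin": 0}, {"grip": 0, "dx": 0, "dy": 0.002, "dz": 0, "spin": 0}, {"grip": 0, "dx": 0, "dy": 0.002, "dz": 0, "spin": 0}]}}

```text
time: 13.7
tcp_pos: [0.5765, 0.0642, 0.0288]
tcp_rot: [-3.141, -0.0, -0.18]
force: [0.7, 2.6, -1.3]
finger_gap: -0.0001
```

Call:
{"api": "servo_tool", "payload": {"motion": [{"grip": 0, "dx": 0, "dy": 0.002, "dz": 0, "spin": 0}, {"grip": 0, "dx": 0, "dy": 0.001, "dz": 0, "spin": 0}, {"grip": 0, "dx": 0, "dy": 0, "dz": 0, "spin": 0}]}}

```text
time: 14.0
tcp_pos: [0.5758, 0.061, 0.0287]
tcp_rot: [-3.141, 0.0, -0.18]
force: [0.8, 2.4, -0.3]
finger_gap: 0.0001
```

```bash
python3 - <<'E'
from h import *
s=st(); F=binframe((.5673,.0501),-.1805); print(F(s["tcp_pos"][None]))
E
```

```text
t 14.0 tcp [0.5758 0.061  0.0287] rot [-3.1414e+00  2.0000e-04 -1.8000e-01] F [ 0.8  2.4 -0.3] gap 0.0001 q [-0.07  0.33  1.94  0.    0.88  0.11]
[[0.00636002 0.0122636 ]]
```

Call:
{"api": "servo_tool", "payload": {"motion": [{"grip": 0, "dx": 0, "dy": 0.001, "dz": 0, "spin": 0}, {"grip": 0, "dx": 0, "dy": 0.001, "dz": 0, "spin": 0}, {"grip": 0, "dx": 0, "dy": 0, "dz": 0, "spin": 0}]}}

```text
time: 14.3
tcp_pos: [0.5754, 0.0589, 0.0287]
tcp_rot: [3.141, 0.0, -0.18]
force: [-0.1, 2.5, -1.3]
finger_gap: -0.0001
```

Call:
{"api": "servo_tool", "payload": {"motion": [{"grip": 0, "dx": 0, "dy": -0.01, "dz": 0, "spin": 0}, {"grip": 0, "dx": 0, "dy": 0, "dz": -0.02, "spin": 0}, {"grip": 0, "dx": 0, "dy": 0, "dz": -0.045, "spin": 0}, {"grip": 0, "dx": 0, "dy": 0, "dz": -0.045, "spin": 0}, {"grip": 0, "dx": -0.005, "dy": 0.01, "dz": -0.045, "spin": 0}, {"grip": 0, "dx": 0, "dy": 0.02, "dz": -0.045, "spin": 0}, {"grip": 0, "dx": 0, "dy": 0.02, "dz": -0.045, "spin": 0}, {"grip": 0, "dx": 0, "dy": 0, "dz": -0.02, "spin": 0}, {"grip": 0, "dx": 0, "dy": 0, "dz": 0, "spin": 0}, {"grip": 0, "dx": 0, "dy": 0, "dz": 0, "spin": 0}]}}

```text
time: 15.3
tcp_pos: [0.5632, 0.0205, 0.2933]
tcp_rot: [3.141, 0.0, -0.18]
force: [-0.2, 0.5, -0.7]
finger_gap: 0.0003
```

```bash
python3 - <<'E'
from h import *;import pickle
st(); s=cams.snapshot("wrist"); pickle.dump(s,open("w12.pkl","wb")); cv2.imwrite("pics/w12.png",cv2.resize(s["frame"][0:270,160:360],None,fx=2.2,fy=2.2,interpolation=cv2.INTER_CUBIC))
E
```

```text
t 15.3 tcp [0.5632 0.0205 0.2933] rot [ 3.1409e+00  4.0000e-04 -1.7990e-01] F [-0.2  0.5 -0.7] gap 0.0003 q [-0.14 -0.    1.78 -0.    1.36  0.04]
```

View pics/w12.png

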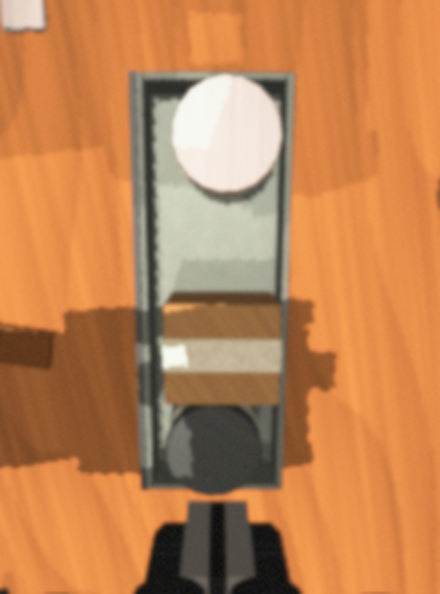

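```bash
python3 - <<'E'
from h import *;import pickle
s=pickle.load(open("w12.pkl","rb"));f=lambda L:np.array(L)/2.2+[160,0]-[.27,.27]
B=ray(s,f([(131,73),(295,73),(282,489),(142,489)]),.05)
def yw(a,b): e=a-b; return np.arctan2(-e[0],e[1])
c=B.mean(0);y=(yw(B[0],B[3])+yw(B[1],B[2]))/2
print(c.round(4),y,[np.linalg.norm(B[i]-B[(i+1)%4]).round(4) for i in range(4)])
F=binframe((.5673,.0499),-.1805)
print("jar",F(ray(s,f([(172,133),(283,133),(228,73),(228,193)]),.074)).round(4).tolist())
print("carton",F(ray(s,f([(164,303),(282,303),(282,405),(164,405)]),.074)).round(4).tolist())
print("filter",F(ray(s,f([(216,495),(216,405)]),.074)).round(4).tolist())
tool((.48,-.20,.29),-.1805)
E
```

```text
[0.5673 0.0496 0.05  ] -0.18297151693461178 [np.float64(0.086), np.float64(0.2343), np.float64(0.0865), np.float64(0.2343)]
jar [[-0.0201, 0.0845], [0.0356, 0.0846], [0.0078, 0.1122], [0.0082, 0.0557]]
carton [[-0.0257, -0.0005], [0.0374, -0.0004], [0.039, -0.057], [-0.0269, -0.0571]]
filter [[0.0022, -0.1113], [0.0022, -0.0571]]
t 15.35 tcp [0.5626 0.0208 0.2918] rot [ 3.141   0.0032 -0.1797] F [ 0.3 -0.  -1. ] gap -0.0002 q [-0.14 -0.    1.79 -0.    1.36  0.04]
shift in tool axes [-0.0418  0.232   0.0021]
spin deg (half-turn free) 0.0
```

Call:
{"api": "servo_tool", "payload": {"motion": [{"grip": 1, "dx": -0.002, "dy": 0.02, "dz": 0, "spin": 0}, {"grip": 1, "dx": -0.002, "dy": 0.042, "dz": 0, "spin": 0}, {"grip": 1, "dx": -0.002, "dy": 0.048, "dz": 0, "spin": 0}, {"grip": 1, "dx": -0.002, "dy": 0.048, "dz": 0, "spin": 0}, {"grip": 1, "dx": -0.002, "dy": 0.048, "dz": 0, "spin": 0}, {"grip": 1, "dx": -0.002, "dy": 0.048, "dz": 0, "spin": 0}, {"grip": 1, "dx": -0.002, "dy": 0.048, "dz": 0, "spin": 0}, {"grip": 1, "dx": -0.002, "dy": 0.048, "dz": 0, "spin": 0}, {"grip": 1, "dx": -0.002, "dy": 0.04, "dz": 0, "spin": 0}, {"grip": 1, "dx": -0.002, "dy": 0.02, "dz": 0, "spin": 2}]}}

```text
time: 16.35
tcp_pos: [0.4687, -0.3812, 0.2903]
tcp_rot: [-3.139, 0.005, -0.219]
force: [-0.3, -0.6, -0.1]
finger_gap: 0.0852
```

Call:
{"api": "servo_tool", "payload": {"motion": [{"grip": 1, "dx": 0, "dy": 0, "dz": 0, "spin": 0}, {"grip": 1, "dx": 0, "dy": 0, "dz": 0, "spin": 0}]}}

```text
time: 16.55
tcp_pos: [0.4704, -0.3781, 0.2921]
tcp_rot: [-3.139, 0.002, -0.215]
force: [0.0, -0.2, 0.2]
finger_gap: 0.0852
```

```bash
python3 - <<'E'
from h import *;import pickle
st(); s=cams.snapshot("wrist"); pickle.dump(s,open("w13.pkl","wb")); cv2.imwrite("pics/w13.png",cv2.resize(s["frame"][0:270,130:400],None,fx=2.2,fy=2.2,interpolation=cv2.INTER_CUBIC))
E
```

```text
t 16.55 tcp [ 0.4704 -0.3781  0.2921] rot [-3.139e+00  2.400e-03 -2.148e-01] F [ 0.  -0.2  0.2] gap 0.0852 q [-0.85  0.09  1.69  0.    1.36 -0.63]
```

View pics/w13.png

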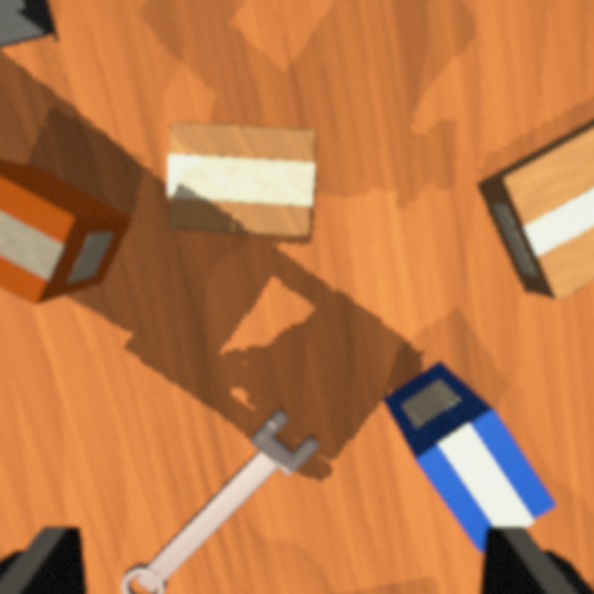

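```bash
python3 - <<'E'
from h import *;import pickle
s=pickle.load(open("w13.pkl","rb"));f=lambda L:np.array(L)/2.2+[130,0]-[.27,.27]
P=ray(s,f([(170,123),(316,130),(309,238),(167,231)]),.12)
e=P[1]-P[0];g=P[2]-P[3];print(P.round(4).tolist(),P.mean(0),np.arctan2(e[1],e[0]),np.arctan2(g[1],g[0]),[np.linalg.norm(P[i]-P[(i+1)%4]).round(4) for i in range(4)])
O=ray(s,f([(0,160),(75,212),(131,217)]),.12);print(O)
c=P.mean(0); tool((c[0],c[1],.16),(np.arctan2(e[1],e[0])+np.arctan2(g[1],g[0]))/2)
E
```

```text
[[0.4473, -0.257, 0.12], [0.5089, -0.2734, 0.12], [0.4966, -0.3176, 0.12], [0.4344, -0.3009, 0.12]] [ 0.47180322 -0.28724636  0.12      ] -0.25989552185217585 -0.26233455295732633 [np.float64(0.0637), np.float64(0.0459), np.float64(0.0644), np.float64(0.0457)]
[[ 0.36969204 -0.25532756  0.12      ]
 [ 0.39591741 -0.28393046  0.12      ]
 [ 0.42006376 -0.29150274  0.12      ]]
t 16.6 tcp [ 0.4707 -0.3777  0.2926] rot [-3.1397e+00  1.7000e-03 -2.1360e-01] F [ 0.5  0.4 -0. ] gap 0.0857 q [-0.84  0.09  1.69  0.    1.36 -0.63]
shift in tool axes [-0.0179 -0.0884  0.1328]
spin deg (half-turn free) 2.7
```

Call:
{"api": "servo_tool", "payload": {"motion": [{"grip": 0.95, "dx": -0.006, "dy": -0.03, "dz": 0, "spin": 0}, {"grip": 0.95, "dx": -0.006, "dy": -0.03, "dz": 0.01, "spin": 0}, {"grip": 0.95, "dx": -0.006, "dy": -0.028, "dz": 0.02, "spin": 2.7}, {"grip": 0.95, "dx": 0, "dy": 0, "dz": 0.04, "spin": 0}, {"grip": 0.95, "dx": 0, "dy": 0, "dz": 0.04, "spin": 0}, {"grip": 0.95, "dx": 0, "dy": 0, "dz": 0.025, "spin": 0}, {"grip": 0.95, "dx": 0, "dy": 0, "dz": 0, "spin": 0}, {"grip": 0.95, "dx": 0, "dy": 0, "dz": 0, "spin": 0}]}}

```text
time: 17.4
tcp_pos: [0.4721, -0.2883, 0.1593]
tcp_rot: [-3.141, 0.0, -0.26]
force: [0.1, -0.2, 0.1]
finger_gap: 0.0815
```

```bash
python3 - <<'E'
from h import *
tool((.4718,-.2872,.075),-.261); s=cams.snapshot("wrist"); cv2.imwrite("pics/w14.png",s["frame"])
E
```

```text
t 17.4 tcp [ 0.4721 -0.2883  0.1593] rot [-3.1414  0.     -0.2601] F [ 0.1 -0.2  0.1] gap 0.0815 q [-0.73  0.09  1.94  0.    1.11 -0.47]
shift in tool axes [-0.0006 -0.001   0.0843]
spin deg (half-turn free) 0.1
```

View pics/w14.png

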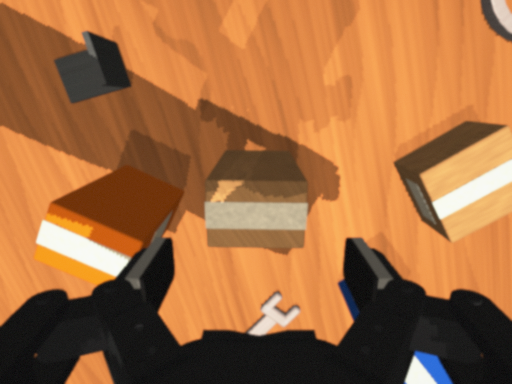

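Call:
{"api": "servo_tool", "payload": {"motion": [{"grip": 0.95, "dx": -0.001, "dy": -0.001, "dz": 0.02, "spin": 0}, {"grip": 0.95, "dx": 0, "dy": 0, "dz": 0.02, "spin": 0}, {"grip": 0.95, "dx": 0, "dy": 0, "dz": 0.02, "spin": 0}, {"grip": 0.95, "dx": 0, "dy": 0, "dz": 0.015, "spin": 0}, {"grip": 0.95, "dx": 0, "dy": 0, "dz": 0.008, "spin": 0}, {"grip": 0.95, "dx": 0, "dy": 0, "dz": 0, "spin": 0}, {"grip": 0.95, "dx": 0, "dy": 0, "dz": 0, "spin": 0}]}}

```text
time: 18.15
tcp_pos: [0.4715, -0.2888, 0.0769]
tcp_rot: [3.141, -0.002, -0.262]
force: [0.8, -0.8, -1.2]
finger_gap: 0.0811
```

Call:
{"api": "servo_tool", "payload": {"motion": [{"grip": 0.8, "dx": 0, "dy": 0, "dz": 0, "spin": 0}, {"grip": 0.6, "dx": 0, "dy": 0, "dz": 0, "spin": 0}, {"grip": 0.6, "dx": 0, "dy": 0, "dz": 0, "spin": 0}, {"grip": 0.5, "dx": 0, "dy": 0, "dz": 0, "spin": 0}, {"grip": 0.5, "dx": 0, "dy": 0, "dz": 0, "spin": 0}], "grip_force": 40}}

```text
time: 18.65
tcp_pos: [0.4714, -0.2888, 0.0772]
tcp_rot: [3.141, -0.001, -0.262]
force: [-1.9, 0.7, 5.1]
finger_gap: 0.0635
```

Gripped at 63.5 mm. Lift.

Call:
{"api": "servo_tool", "payload": {"motion": [{"grip": 0.5, "dx": 0, "dy": 0, "dz": -0.005, "spin": 0}, {"grip": 0.5, "dx": 0, "dy": 0, "dz": -0.015, "spin": 0}, {"grip": 0.5, "dx": 0, "dy": 0, "dz": -0.03, "spin": 0}, {"grip": 0.5, "dx": 0, "dy": 0, "dz": -0.04, "spin": 0}, {"grip": 0.5, "dx": 0, "dy": 0, "dz": -0.035, "spin": 0}, {"grip": 0.5, "dx": 0, "dy": 0, "dz": -0.015, "spin": 0}, {"grip": 0.5, "dx": 0, "dy": 0, "dz": 0, "spin": 0}], "grip_force": 50}}

```text
time: 19.35
tcp_pos: [0.472, -0.2891, 0.2188]
tcp_rot: [3.139, -0.005, -0.262]
force: [-0.0, 0.2, -3.6]
finger_gap: 0.0636
```

```bash
python3 - <<'E'
from h import *
yb=-.1805
c=np.array([.5673,.0499]);x=np.array([np.cos(yb),np.sin(yb)]);yy=np.array([-np.sin(yb),np.cos(yb)])
T=c+yy*.0276; print(T)
tool((*T,.217),yb); s=cams.snapshot("wrist"); cv2.imwrite("pics/w15.png",s["frame"])
s=cams.snapshot("scene"); cv2.imwrite("pics/s15.png",cv2.resize(s["frame"][130:290,140:360],None,fx=3,fy=3))
E
```

```text
[0.57225479 0.07705161]
t 19.35 tcp [ 0.472  -0.2891  0.2188] rot [ 3.139  -0.0053 -0.2618] F [-0.   0.2 -3.6] gap 0.0636 q [-0.73  0.03  1.89  0.    1.22 -0.47]
shift in tool axes [ 0.0021 -0.3796  0.0008]
spin deg (half-turn free) -4.7
```

View pics/w15.png

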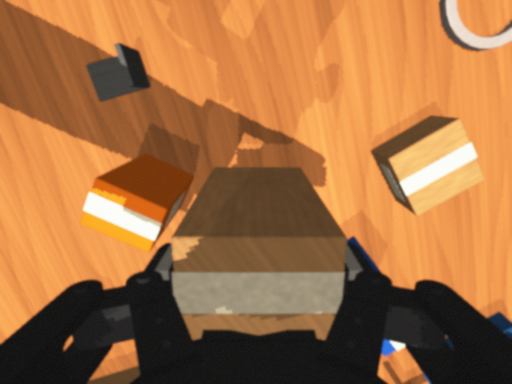

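View pics/s15.png

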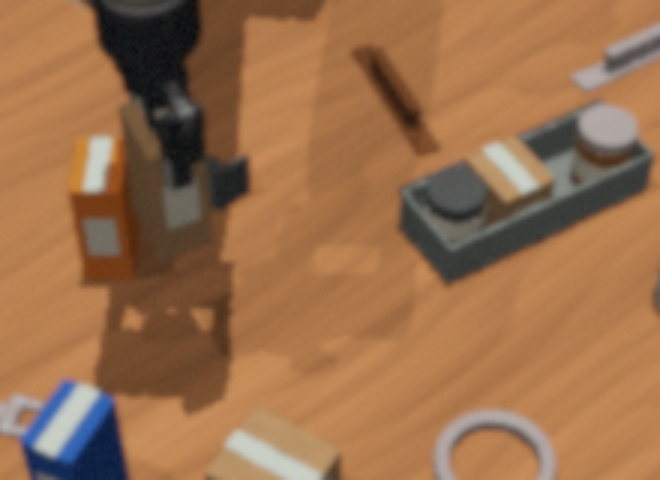

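Call:
{"api": "servo_tool", "payload": {"motion": [{"grip": 0.5, "dx": 0, "dy": -0.015, "dz": 0, "spin": 0}, {"grip": 0.5, "dx": 0, "dy": -0.03, "dz": 0, "spin": -1}, {"grip": 0.5, "dx": 0, "dy": -0.045, "dz": 0, "spin": -1}, {"grip": 0.5, "dx": 0, "dy": -0.045, "dz": 0, "spin": -1}, {"grip": 0.5, "dx": 0, "dy": -0.045, "dz": 0, "spin": -1}, {"grip": 0.5, "dx": 0, "dy": -0.045, "dz": 0, "spin": -0.7}, {"grip": 0.5, "dx": 0, "dy": -0.045, "dz": 0, "spin": 0}, {"grip": 0.5, "dx": 0, "dy": -0.045, "dz": 0, "spin": 0}, {"grip": 0.5, "dx": 0, "dy": -0.03, "dz": 0, "spin": 0}, {"grip": 0.5, "dx": 0, "dy": -0.015, "dz": 0, "spin": 0}]}}

```text
time: 20.45
tcp_pos: [0.5441, 0.0673, 0.2133]
tcp_rot: [-3.141, 0.005, -0.177]
force: [-0.0, -0.5, -1.7]
finger_gap: 0.0632
```

Call:
{"api": "servo_tool", "payload": {"motion": [{"grip": 0.5, "dx": 0, "dy": 0, "dz": 0, "spin": 0}, {"grip": 0.5, "dx": 0, "dy": 0, "dz": 0, "spin": 0}]}}

```text
time: 20.65
tcp_pos: [0.5449, 0.0637, 0.2145]
tcp_rot: [3.141, 0.002, -0.179]
force: [0.1, 0.2, -2.2]
finger_gap: 0.0636
```

```bash
python3 - <<'E'
from h import *;import pickle
yb=-.1805
c=np.array([.5673,.0499]);x=np.array([np.cos(yb),np.sin(yb)]);yy=np.array([-np.sin(yb),np.cos(yb)])
T=c+yy*.026; print(T)
tool((*T,.217),yb); s=cams.snapshot("wrist"); cv2.imwrite("pics/w16.png",s["frame"]);pickle.dump(s,open("w16.pkl","wb"))
E
```

```text
[0.57196756 0.07547761]
t 20.65 tcp [0.5449 0.0637 0.2145] rot [ 3.1406e+00  2.4000e-03 -1.7930e-01] F [ 0.1  0.2 -2.2] gap 0.0636 q [-0.07  0.02  1.9  -0.    1.22  0.11]
shift in tool axes [ 0.0245 -0.0164 -0.0026]
spin deg (half-turn free) 0.1
```

View pics/w16.png

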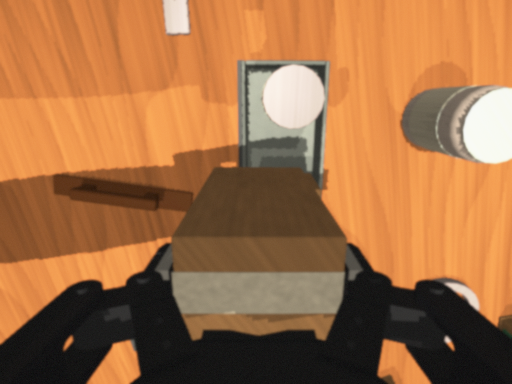

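```bash
python3 - <<'E'
from h import *;import pickle
s=pickle.load(open("w16.pkl","rb"))
F=binframe((.5449,.0637),-.1805)
print("bottom +y edge rel TCP",F(ray(s,[(214,168),(312,168)],.1375)).round(4).tolist())
print("top +y edge rel TCP",F(ray(s,[(171,237),(347,237)],.2575)).round(4).tolist())
E
```

```text
bottom +y edge rel TCP [[-0.0315, 0.0235], [0.0405, 0.0237]]
top +y edge rel TCP [[-0.03, 0.0247], [0.0329, 0.0249]]
```

Call:
{"api": "servo_tool", "payload": {"motion": [{"grip": 0.5, "dx": 0.008, "dy": -0.006, "dz": 0, "spin": 0}, {"grip": 0.5, "dx": 0.01, "dy": -0.007, "dz": 0.01, "spin": 0}, {"grip": 0.5, "dx": 0.0055, "dy": -0.004, "dz": 0.02, "spin": 0}, {"grip": 0.5, "dx": 0, "dy": 0, "dz": 0.01, "spin": 0}, {"grip": 0.5, "dx": 0, "dy": 0, "dz": 0, "spin": 0}, {"grip": 0.5, "dx": 0, "dy": 0, "dz": 0, "spin": 0}]}}

```text
time: 21.3
tcp_pos: [0.5718, 0.0758, 0.1758]
tcp_rot: [3.142, 0.0, -0.181]
force: [-0.3, 0.4, -1.8]
finger_gap: 0.0635
```

```bash
python3 - <<'E'
from h import *;import pickle
tool((.571,.076,.081),-.1805); s=cams.snapshot("wrist"); cv2.imwrite("pics/w17.png",s["frame"]);pickle.dump(s,open("w17.pkl","wb"))
s=cams.snapshot("scene"); cv2.imwrite("pics/s17.png",cv2.resize(s["frame"][100:260,220:440],None,fx=3,fy=3))
E
```

```text
t 21.3 tcp [0.5718 0.0758 0.1758] rot [ 3.1415e+00  5.0000e-04 -1.8080e-01] F [-0.3  0.4 -1.8] gap 0.0635 q [-0.04  0.12  1.87 -0.    1.15  0.14]
shift in tool axes [-0.0007 -0.0001  0.0948]
spin deg (half-turn free) -0.0
```

View pics/w17.png

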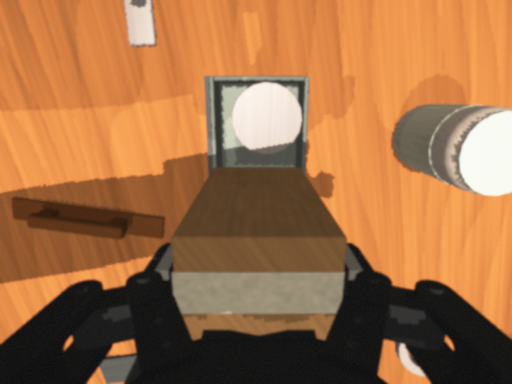

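View pics/s17.png

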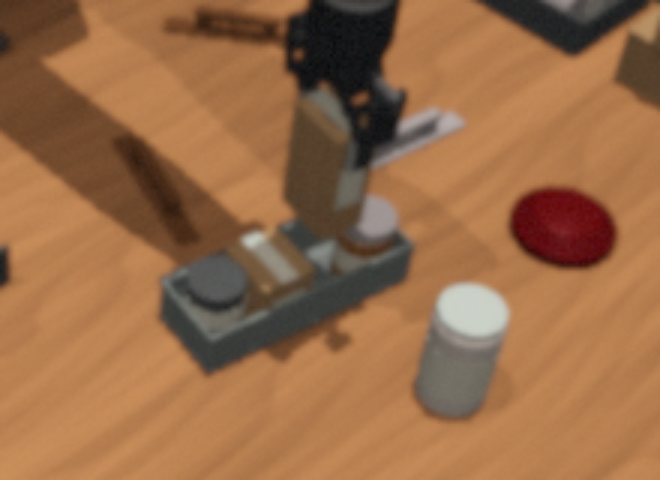

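Call:
{"api": "servo_tool", "payload": {"motion": [{"grip": 0.5, "dx": -0.0005, "dy": 0, "dz": 0.012, "spin": 0}, {"grip": 0.5, "dx": 0, "dy": 0, "dz": 0.012, "spin": 0}, {"grip": 0.5, "dx": 0, "dy": 0, "dz": 0.006, "spin": 0}, {"grip": 0.5, "dx": 0, "dy": 0, "dz": 0.004, "spin": 0}, {"grip": 0.5, "dx": 0, "dy": 0, "dz": 0.003, "spin": 0}, {"grip": 0.5, "dx": 0, "dy": 0, "dz": 0, "spin": 0}]}}

```text
time: 22.0
tcp_pos: [0.5711, 0.0764, 0.1383]
tcp_rot: [3.141, 0.001, -0.18]
force: [-0.2, 0.8, -2.8]
finger_gap: 0.0637
```

```bash
python3 - <<'E'
from h import *;import pickle
tool((.571,.076,.081),-.1805); s=cams.snapshot("wrist"); cv2.imwrite("pics/w18.png",s["frame"])
E
```

```text
t 22.0 tcp [0.5711 0.0764 0.1383] rot [ 3.1414e+00  8.0000e-04 -1.7990e-01] F [-0.2  0.8 -2.8] gap 0.0637 q [-0.04  0.17  1.9  -0.    1.08  0.14]
shift in tool axes [0.     0.0004 0.0573]
spin deg (half-turn free) 0.0
```

View pics/w18.png

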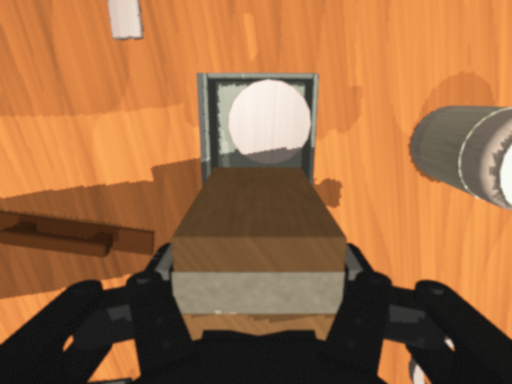

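Call:
{"api": "servo_tool", "payload": {"motion": [{"grip": 0.5, "dx": 0, "dy": 0, "dz": 0.008, "spin": 0}, {"grip": 0.5, "dx": 0, "dy": 0, "dz": 0.01, "spin": 0}, {"grip": 0.5, "dx": 0, "dy": 0, "dz": 0.01, "spin": 0}, {"grip": 0.5, "dx": 0, "dy": 0, "dz": 0.006, "spin": 0}, {"grip": 0.5, "dx": 0, "dy": 0, "dz": 0, "spin": 0}]}}

```text
time: 22.55
tcp_pos: [0.5701, 0.0764, 0.1029]
tcp_rot: [3.141, 0.003, -0.18]
force: [-0.1, 0.1, -2.8]
finger_gap: 0.0634
```

Call:
{"api": "servo_tool", "payload": {"motion": [{"grip": 0.5, "dx": 0, "dy": 0, "dz": 0.006, "spin": 0}, {"grip": 0.5, "dx": 0, "dy": 0, "dz": 0.006, "spin": 0}, {"grip": 0.5, "dx": 0, "dy": 0, "dz": 0.004, "spin": 0}, {"grip": 0.5, "dx": 0, "dy": 0, "dz": 0.003, "spin": 0}, {"grip": 0.5, "dx": 0, "dy": 0, "dz": 0, "spin": 0}]}}

```text
time: 23.05
tcp_pos: [0.571, 0.0764, 0.0852]
tcp_rot: [3.141, 0.001, -0.18]
force: [1.0, -0.2, -3.3]
finger_gap: 0.0633
```

Call:
{"api": "servo_tool", "payload": {"motion": [{"grip": 0.5, "dx": 0, "dy": 0, "dz": 0.0015, "spin": 0}, {"grip": 0.5, "dx": 0, "dy": 0, "dz": 0.0015, "spin": 0}, {"grip": 0.5, "dx": 0, "dy": 0, "dz": 0, "spin": 0}]}}

```text
time: 23.35
tcp_pos: [0.5713, 0.0763, 0.0828]
tcp_rot: [3.142, 0.0, -0.18]
force: [-0.0, -0.7, -2.1]
finger_gap: 0.0634
```

Call:
{"api": "servo_tool", "payload": {"motion": [{"grip": 0.5, "dx": 0, "dy": 0, "dz": 0.001, "spin": 0}, {"grip": 0.5, "dx": 0, "dy": 0, "dz": 0.001, "spin": 0}, {"grip": 0.5, "dx": 0, "dy": 0, "dz": 0, "spin": 0}]}}

```text
time: 23.65
tcp_pos: [0.5715, 0.0764, 0.0813]
tcp_rot: [-3.142, -0.0, -0.18]
force: [-0.8, 0.2, -0.2]
finger_gap: 0.0637
```

Call:
{"api": "servo_tool", "payload": {"motion": [{"grip": 0.5, "dx": 0, "dy": 0, "dz": 0.001, "spin": 0}, {"grip": 0.5, "dx": 0, "dy": 0, "dz": 0, "spin": 0}, {"grip": 0.5, "dx": 0, "dy": 0, "dz": 0, "spin": 0}]}}

```text
time: 23.95
tcp_pos: [0.5716, 0.0764, 0.0812]
tcp_rot: [3.142, 0.0, -0.18]
force: [-3.4, 0.1, 4.9]
finger_gap: 0.0637
```

Call:
{"api": "servo_tool", "payload": {"motion": [{"grip": 0.8, "dx": 0, "dy": 0, "dz": 0, "spin": 0}, {"grip": 0.9, "dx": 0, "dy": 0, "dz": 0, "spin": 0}, {"grip": 0.95, "dx": 0, "dy": 0, "dz": 0, "spin": 0}, {"grip": 0.95, "dx": 0, "dy": 0, "dz": 0, "spin": 0}, {"grip": 0.95, "dx": 0, "dy": 0, "dz": -0.01, "spin": 0}, {"grip": 0.95, "dx": 0, "dy": 0, "dz": -0.02, "spin": 0}, {"grip": 0.95, "dx": 0, "dy": 0, "dz": -0.04, "spin": 0}, {"grip": 0.95, "dx": 0, "dy": 0, "dz": -0.045, "spin": 0}, {"grip": 0.95, "dx": 0, "dy": 0, "dz": -0.045, "spin": 0}, {"grip": 0.95, "dx": 0, "dy": 0, "dz": -0.045, "spin": 0}]}}

```text
time: 24.95
tcp_pos: [0.571, 0.0764, 0.2875]
tcp_rot: [-3.141, -0.001, -0.18]
force: [0.9, 0.2, 0.4]
finger_gap: 0.0811
```

Call:
{"api": "servo_tool", "payload": {"motion": [{"grip": 0.95, "dx": 0, "dy": 0.03, "dz": -0.02, "spin": 0}, {"grip": 0.95, "dx": 0, "dy": 0.04, "dz": 0, "spin": 0}, {"grip": 0.95, "dx": 0, "dy": 0.02, "dz": 0, "spin": 0}, {"grip": 0.95, "dx": 0, "dy": 0, "dz": 0, "spin": 0}]}}

```text
time: 25.35
tcp_pos: [0.555, -0.0143, 0.306]
tcp_rot: [3.141, -0.002, -0.183]
force: [0.5, -0.1, -0.5]
finger_gap: 0.0816
```

```bash
python3 - <<'E'
from h import *;import pickle
st(); s=cams.snapshot("wrist"); cv2.imwrite("pics/w20.png",s["frame"])
s=cams.snapshot("scene"); cv2.imwrite("pics/s20.png",cv2.resize(s["frame"][100:260,220:440],None,fx=3,fy=3))
s=cams.snapshot("top"); cv2.imwrite("pics/t20.png",s["frame"])
E
```

```text
t 25.35 tcp [ 0.555  -0.0143  0.306 ] rot [ 3.141e+00 -1.600e-03 -1.832e-01] F [ 0.5 -0.1 -0.5] gap 0.0816 q [-0.21 -0.03  1.79 -0.    1.38 -0.02]
```

View pics/w20.png

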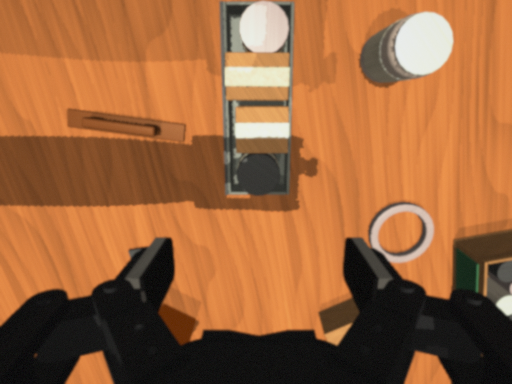

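View pics/s20.png

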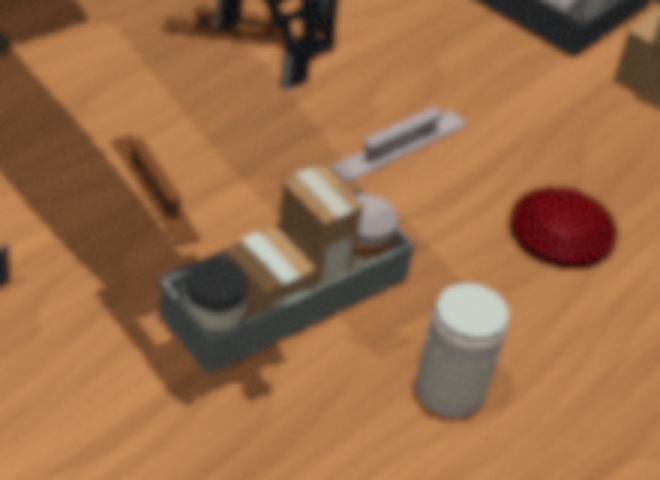

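View pics/t20.png

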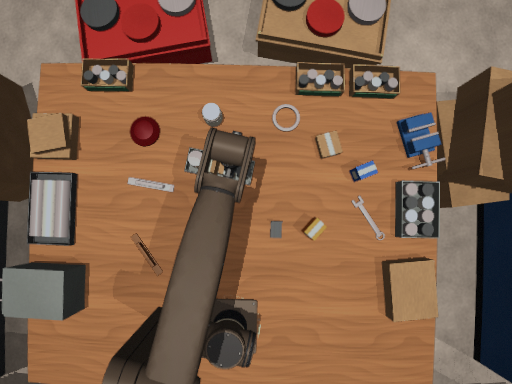

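The wrist picture shows the bin from +y to −y: jar (264,27), tall carton (257,77), short carton (262,130) and filter (260,172), all upright. The handle lies flat on the bench at (400,143) in the scene crop. In the top view the other items are at the same pixels as at the start; the brown look-alike that the arm hides there shows in the wrist picture at (127,125).

```bash
python3 - <<'E'
from station import manip
print(manip.hand_in())
E
```

```text
the job is handed in; nothing more can be done
None
```

The job is done and handed in at about 25.5 s of the 64 s allowed.

- **Door pull:** I took it off the row and laid it base down on the bench, at about x = 0.50, y = 0.30.
- **Gap:** With the closed fingers I pushed the jar towards the +y end, then the short carton and filter towards the −y end. The gap went from about 34 mm to about 56 mm.
- **Tall carton:** I gripped the plain one, not the orange or blue look-alikes, and lowered it upright into the gap. I released it only once the wrist force showed it on the floor, at the expected height (TCP z = 0.081).

**Last checks:** The pictures after release show all four items upright in the bin, the door pull flat on the bench, the other bench items where they started, and the arm clear. The highest wrist force I read was about 6 N, at the ends of moves.

**What disagreed:**
- The fingers gripped the door pull's 14 mm bar at about 12–13 mm and 5 mm higher than planned, but it held.
- One corner I read on the tall carton's lower edge gave 72 mm instead of 64 mm. I took it as a misread pixel, and the carton went in without contact.

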